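# Put the drained reagent bottles away in the divided box

## Robot

A 6-joint arm with a two-finger parallel gripper is mounted at the origin on the work surface. World frame = base frame: x ahead of the robot, y to its left, z up, the work surface at z = 0. Lengths are in mm, angles in rad, forces in N, time in s.
With the tool pointing down it reaches from about 275 to 1000 mm from the base axis. Payload 8.4 kg.
Tool frame: the origin (TCP) lies midway between the tips of the shut fingers; the grasp point (between the pads) lies 19 mm behind it; z points along the fingers, y is the direction in which the jaws open and shut (so a half turn about z gives the same grasp; the last joint's range is limited). The gripper opens to 85 mm and grips with 20 to 120 N. Pads are 22 mm wide; open, the fingers measure 114 mm over their backs; the gripper's body (76 mm by 85 mm) begins 54 mm behind the grasp point. The pads swing forward as they close: fully open they stand 13 mm farther back than shut.
Start: joints at [1.202, 0.353, 1.633, -0, 1.155, -0.002], TCP at [224.143, 583.428, 231.281] pointing down, gripper open.
Joint ranges: [-2.63, 2.63], [-0.92, 2.1], [0.06, 2.66], [-1.3, 4.44], [0, 2.69], [-3.02, 3.02]. Speed limits (rad/s): [2.22, 2.22, 2.79, 3.14, 3.14, 3.14].

## Interface

Orientations are given as [roll, pitch, yaw] about the fixed x, y, z axes, in that order (R = Rz(yaw) Ry(pitch) Rx(roll)).
In Python, from rig import * gives the robot as it stands.
- The arm moves only by the tool play_rows, never from a script. Its argument "moves" is a list of rows, each a list of 3 entries, a list of its own where there are three numbers: the shift along the tool's x, y, z in m, then the turn, a rotation vector about the tool's x, y, z in rad, then the opening in per cent of the stroke, from 0 (shut) to 100 (fully open). In form: [[[x, y, z], [rx, ry, rz], fingers], ...]. A call has 1 to 20 rows; each row shifts and turns the commanded pose from where the row before left it, along the tool's axes as they then stand; what a row does not reach is not made up. A row lasts 1/10 s, in which the tool goes at most 50 mm and 8.59 degrees, less where a joint would pass 70% of its speed; a pose out of reach is approached as far as the arm can. A call is refused whole if a number of a shift passes 0.05 or a number of a turn 0.15, either way. A call with a gripper value outside its range is refused whole. The fingers move at their own pace and stop on an object; "squeeze" is the grip in N (left out, the last holds). Time passes only in rows, so rows that do not move let the fingers close. It gives the time, the measured TCP pose, the force and the opening at its end, in the units of the state.
- sense(): the state, without advancing time (a new reading comes with each control period).
- grab_frame(name): name is "side" or "top"; returns a dict with "pixels" (420x560x3 uint8, red, green, blue), "intrinsics" (3x3 intrinsics, pixels), "distortion" ([k1, k2, p1, p2, k3] as OpenCV has them; the pictures are not rectified), "R" (3x3) and "t" (3): a world point X has camera coordinates R X + t. Camera axes: x right, y down, z forward; pixel columns grow to the right and rows downward; lengths in mm; the calibration is good to about 2 mm. A picture is of the moment at which its call begins. There is no depth.
- sign_off(): hands the job in, once; it reports no verdict.
The state is a dict: "clock": time; "qpos": joint angles; "qvel": joint speeds; "joint_efforts": joint torques, N m; "eef_pos": TCP position; "tcp_rot": TCP orientation; "contact_force": force on the tool from outside, world axes, zero at the start; "wrist_torque": the same for the moment, N m; "opening": opening from 0.0 (shut) to 1.0 (fully open).
Only numpy, scipy, OpenCV 4.12 (cv2) and the standard library are available. Lean on these libraries where they do the work, as an engineer would, in place of code of your own. Each camera call takes 0.05 s, during which the arm holds its last target. There are 200 camera calls.

## Task

Take the three amber bottles out of the leaning draining stand and put them upright into the three free cells of the wooden box, one per cell, without catching the divider tops. The cork pads in the cells differ in thickness, so feel each bottle gently down until it stands on its pad before letting go: neither drop it nor press it hard. Leave the jar in its cell and the other things where they are.

Things in the scene. Friction and masses are not known exactly. Their poses are not given: they have to be found in the camera images.
- bottle1_center (a point): Amber glass bottle with black screw cap, three alike: rigid, 100 mm tall, 0.05 to 0.12 kg. Body 40 mm across up to 56 mm from the foot, then a shoulder; cap 26 mm across, 70 to 100 mm from the foot, free on all sides: hold it there. Point: on the axis, half-way up (50 mm from foot and cap top); its z axis runs along the bottle to the cap. Leans 40 degrees from vertical at the start.
- bottle2_center (a point): Amber glass bottle with black screw cap, three alike: rigid, 100 mm tall, 0.05 to 0.12 kg. Body 40 mm across up to 56 mm from the foot, then a shoulder; cap 26 mm across, 70 to 100 mm from the foot, free on all sides: hold it there. Point: on the axis, half-way up (50 mm from foot and cap top); its z axis runs along the bottle to the cap. Leans 40 degrees from vertical at the start.
- bottle3_center (a point): Amber glass bottle with black screw cap, three alike: rigid, 100 mm tall, 0.05 to 0.12 kg. Body 40 mm across up to 56 mm from the foot, then a shoulder; cap 26 mm across, 70 to 100 mm from the foot, free on all sides: hold it there. Point: on the axis, half-way up (50 mm from foot and cap top); its z axis runs along the bottle to the cap. Leans 40 degrees from vertical at the start.
- stand: White plastic draining stand, fixed, 230 mm wide along y. Three bottles in a row along its y, 75 mm apart, foot on a ledge, back on a sloping board that ends 58 mm along the bottle from the foot; caps lean 40 degrees from vertical towards the stand's -x. Low fences beside each foot, 30 mm along the bottle, 1.5 mm play: draw a bottle out along its axis. Origin: on the table, 27 mm below the middle foot.
- box: Wooden box, fixed, open on top: one row of four cells along its y, 56 mm apart, each 50 x 50 mm inside; dividers 6 mm, outer walls 8 mm thick. Outside 66 (x) by 234 (y) mm. All wall and divider tops are 65 mm above the table, the bare inner floor 5 mm. Origin: centre of the underside; z up.
- cell1: One of the three free cells of the box. Origin: centre of the cell, on the bare inner floor (5 mm above the table); z up. A round springy cork pad, 47 mm across, fills it: it gives 1 mm per 4 N, 6 mm at most. Its top is anywhere from 4 to 34 mm above this origin, different in every cell and every time; this pose does not tell it: it must be felt.
- cell2: One of the three free cells of the box. Origin: centre of the cell, on the bare inner floor (5 mm above the table); z up. A round springy cork pad, 47 mm across, fills it: it gives 1 mm per 4 N, 6 mm at most. Its top is anywhere from 4 to 34 mm above this origin, different in every cell and every time; this pose does not tell it: it must be felt.
- cell3: One of the three free cells of the box. Origin: centre of the cell, on the bare inner floor (5 mm above the table); z up. A round springy cork pad, 47 mm across, fills it: it gives 1 mm per 4 N, 6 mm at most. Its top is anywhere from 4 to 34 mm above this origin, different in every cell and every time; this pose does not tell it: it must be felt.
- jar: Clear glass jar with a brass lid, 42 mm across and 75 mm tall, standing loose in the fourth cell of the box (which cell varies), on the bare floor. It stays there. Origin: centre of its foot, z up.
- flask: Clear glass bottle, 72 mm across, 170 mm tall, loose on the bench beyond the work; not part of the job. Origin: centre of its foot.
- brush: Dusting brush standing on its handle, 44 mm across, 112 mm tall, loose on the bench beyond the work; not part of the job. Origin: centre of its foot.
- beaker: Glass beaker, 70 mm across, 90 mm tall, loose on the bench beyond the work; not part of the job. Origin: centre of its foot.

How it is judged (in metres and radians):
At the end, for the whole second after the job is handed in: Each free cell holds one bottle, its centre within 12 mm sideways of the cell's centre and less than 90 mm above the cell's bare floor (so standing on the pad), upright within 0.12 rad, at rest and let go; the jar still stands upright (within 0.15 rad) in its cell (((horizontal distance between bottle1_center and cell1 below 0.012 m and z of bottle1_center in the frame of cell1 below 0.09 m) or (horizontal distance between bottle2_center and cell1 below 0.012 m and z of bottle2_center in the frame of cell1 below 0.09 m) or (horizontal distance between bottle3_center and cell1 below 0.012 m and z of bottle3_center in the frame of cell1 below 0.09 m)) and ((horizontal distance between bottle1_center and cell2 below 0.012 m and z of bottle1_center in the frame of cell2 below 0.09 m) or (horizontal distance between bottle2_center and cell2 below 0.012 m and z of bottle2_center in the frame of cell2 below 0.09 m) or (horizontal distance between bottle3_center and cell2 below 0.012 m and z of bottle3_center in the frame of cell2 below 0.09 m)) and ((horizontal distance between bottle1_center and cell3 below 0.012 m and z of bottle1_center in the frame of cell3 below 0.09 m) or (horizontal distance between bottle2_center and cell3 below 0.012 m and z of bottle2_center in the frame of cell3 below 0.09 m) or (horizontal distance between bottle3_center and cell3 below 0.012 m and z of bottle3_center in the frame of cell3 below 0.09 m)) and angle between each of bottle1_center, bottle2_center, bottle3_center's own z axis and vertical below 0.12 rad and linear speed of each of bottle1, bottle2, bottle3 below 0.02 m/s and contact force between the fingers and bottle1 below 0.1 N and contact force between the fingers and bottle2 below 0.1 N and contact force between the fingers and bottle3 below 0.1 N and angle between jar's own z axis and vertical below 0.15 rad); the robot touches nothing.
It fails at once if a bottle falls or moves faster than 0.3 m/s inside a cell ((horizontal distance between bottle1_center and cell1 below 0.02 m and z of bottle1_center in the frame of cell1 below 0.108 m and linear speed of bottle1 above 0.3 m/s) or (horizontal distance between bottle1_center and cell2 below 0.02 m and z of bottle1_center in the frame of cell2 below 0.108 m and linear speed of bottle1 above 0.3 m/s) or (horizontal distance between bottle1_center and cell3 below 0.02 m and z of bottle1_center in the frame of cell3 below 0.108 m and linear speed of bottle1 above 0.3 m/s) or (horizontal distance between bottle2_center and cell1 below 0.02 m and z of bottle2_center in the frame of cell1 below 0.108 m and linear speed of bottle2 above 0.3 m/s) or (horizontal distance between bottle2_center and cell2 below 0.02 m and z of bottle2_center in the frame of cell2 below 0.108 m and linear speed of bottle2 above 0.3 m/s) or (horizontal distance between bottle2_center and cell3 below 0.02 m and z of bottle2_center in the frame of cell3 below 0.108 m and linear speed of bottle2 above 0.3 m/s) or (horizontal distance between bottle3_center and cell1 below 0.02 m and z of bottle3_center in the frame of cell1 below 0.108 m and linear speed of bottle3 above 0.3 m/s) or (horizontal distance between bottle3_center and cell2 below 0.02 m and z of bottle3_center in the frame of cell2 below 0.108 m and linear speed of bottle3 above 0.3 m/s) or (horizontal distance between bottle3_center and cell3 below 0.02 m and z of bottle3_center in the frame of cell3 below 0.108 m and linear speed of bottle3 above 0.3 m/s)).
It fails at once if a bottle is pressed on a cork pad with more than 25 N (contact force between any of bottle1, bottle2, bottle3 and cell1 above 25 N or contact force between any of bottle1, bottle2, bottle3 and cell2 above 25 N or contact force between any of bottle1, bottle2, bottle3 and cell3 above 25 N).
It fails at once if a bottle knocks or presses on the box's walls or dividers with more than 15 N (contact force between any of bottle1, bottle2, bottle3 and box above 15 N).
It fails at once if the jar is lifted or shifted by more than 20 mm (distance of jar from where it was at the start of the episode above 0.02 m).
It fails at once if flask, brush or beaker is moved by more than 20 mm (distance of any of flask, brush, beaker from where it was at the start of the episode above 0.02 m).
It also fails if it takes over 70 s, if anything falls off the work surface, if the arm or the gripper's body presses on something with over 40 N, if the wrist force passes 120 N, or if a joint passes its speed limit or range.

## Working session

There is one attempt and no reset: what is moved stays moved. The work goes in short steps, Python scripts to look and compute and a tool call to move; the robot and the scene stay as the last step left them, time stands still between calls to the robot, and variables do not carry over. Pictures are saved under pics/ and viewed, about 8 in all and at most 12, crops included, and the job is handed in when it is done.

Besides the shell and the picture viewer there is one more tool, called after "Request:" as name([rows], argument=value, ...), one row to a line, values as JSON. play_rows: Moves the arm, as the interface text tells. Its arguments: {"type":"object","properties":{"moves":{"type":"array"},"squeeze":{"type":"number"}},"required":["moves"]}

```bash
mkdir -p pics; ls
python3 - <<'E'
from rig import *
import cv2,numpy as np
s=sense();print(s)
for n in("side","top"):
    f=grab_frame(n);cv2.imwrite(f"pics/{n}0.png",f["pixels"][:,:,::-1])
    R=np.array(f["R"]);t=np.array(f["t"]);print(n,f["intrinsics"],f["distortion"],(-R.T@t).ravel(),R[2])
E
```

```text
pics
{'clock': 0.0, 'qpos': array([ 1.20161625e+00,  3.53659709e-01,  1.63416373e+00, -1.63445031e-05,
        1.15520718e+00, -2.40372508e-03]), 'qvel': array([ 0.00038286, -0.00143098, -0.00107919, -0.00075506, -0.00070423,
        0.000503  ]), 'joint_efforts': array([-4.34169837e-03, -6.05255270e+01, -3.42056429e+01, -3.60150134e-04,
        9.28063964e-03, -1.14097804e-05]), 'eef_pos': array([223.95763724, 582.96390653, 230.54180476]), 'tcp_rot': array([-3.14015466e+00,  1.14872183e-05,  2.77482292e+00]), 'contact_force': array([0.56578118, 0.62046663, 0.15688552]), 'wrist_torque': array([ 0.00148351, -0.00638805, -0.01664289]), 'opening': 1.0030618979230284}
side [[460.22366158   0.         276.94407285]
 [  0.         460.22366158 204.60743439]
 [  0.           0.           1.        ]] [0.01954451 0.         0.         0.         0.        ] [ 355.9613245  -700.14832511  748.44473981] [ 0.26850074  0.67223153 -0.68993632]
top [[400.78848065   0.         276.97376329]
 [  0.         400.78848065 209.50425741]
 [  0.           0.           1.        ]] [-0.12153165  0.          0.          0.          0.        ] [451.64878314 -24.30098272 838.9391719 ] [ 0.18569238 -0.00772417 -0.98257757]
```

View pics/side0.png

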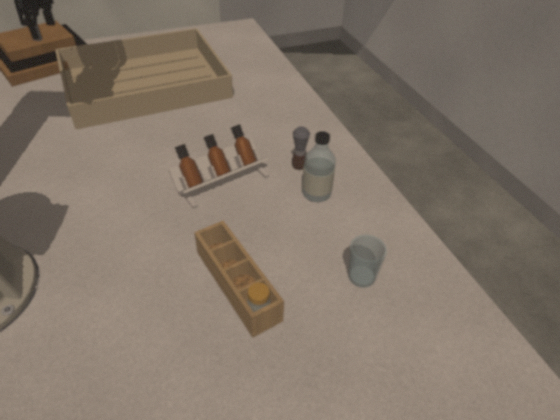

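View pics/top0.png

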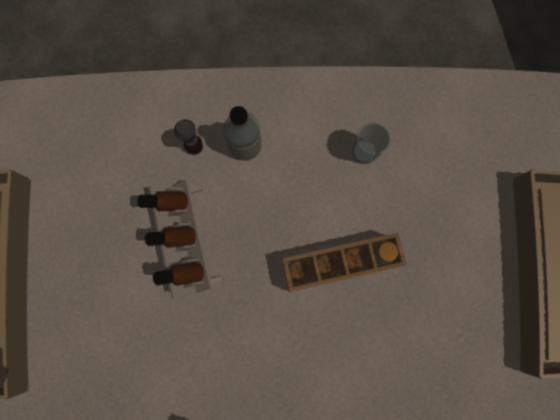

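The side view shows the three bottles with caps near (182,151), (210,141) and (237,131), and the box around (238,277) with the jar at its near end. The top view shows caps at (147,201), (155,239) and (165,277), the box spanning (285..405, 235..290), and the jar at (388,252). I'll measure next.

```bash
cat > h.py <<'E'
from rig import *
import cv2,numpy as np
def cam(f): return [np.array(f[k],float) for k in("intrinsics","distortion","R","t")]
def ray(f,uv):
    K,D,R,t=cam(f);p=cv2.undistortPoints(np.array(uv,float).reshape(-1,1,2),K,D).reshape(-1,2)
    d=np.c_[p,np.ones(len(p))]@R; return -R.T@t.ravel(),d/np.linalg.norm(d,axis=1)[:,None]
def onz(f,uv,z):
    c,d=ray(f,uv);return c+d*((z-c[2])/d[:,2])[:,None]
def proj(f,X):
    K,D,R,t=cam(f);return cv2.projectPoints(np.array(X,float).reshape(-1,1,3),cv2.Rodrigues(R)[0],t,K,D)[0].reshape(-1,2)
def tri(f,a,g,b):
    c1,d1=ray(f,a);c2,d2=ray(g,b);o=[]
    for u,v in zip(d1,d2):
        s=np.linalg.lstsq(np.c_[u,-v],c2-c1,rcond=None)[0]
        p,q=c1+s[0]*u,c2+s[1]*v;o.append([*(p+q)/2,np.linalg.norm(p-q)])
    return np.array(o)
def blobs(m,lo):
    n,l,st,c=cv2.connectedComponentsWithStats(m.astype(np.uint8));return [(st[i].tolist(),c[i].round(2).tolist()) for i in range(1,n) if st[i,4]>=lo]
E
python3 - <<'E'
from h import *
roi={"side":(160,110,280,215),"top":(125,180,225,300)}
for n in("side","top"):
    f=grab_frame(n);im=f["pixels"];hsv=cv2.cvtColor(im,cv2.COLOR_RGB2HSV)
    x0,y0,x1,y1=roi[n];w=np.zeros(im.shape[:2],bool);w[y0:y1,x0:x1]=1
    am=(hsv[...,0]<14)&(hsv[...,1]>150)&w
    dk=(hsv[...,2]<45)&(hsv[...,1]<150)&w
    print(n,"amber",blobs(am,30));print("dark",blobs(dk,20))
    bx=(hsv[...,0]>=8)&(hsv[...,0]<25)&(hsv[...,1]>95);print("wood",blobs(bx,100))
bxr={"side":(185,215,295,340),"top":(270,225,420,300)}
out=[]
for n in("side","top"):
    im=grab_frame(n)["pixels"]
    for r in(roi[n],bxr[n]):
        x0,y0,x1,y1=r;c=im[y0:y1,x0:x1,::-1];s=min(400/c.shape[1],300/c.shape[0]);c=cv2.resize(c,None,fx=s,fy=s,interpolation=cv2.INTER_CUBIC)
        p=np.zeros((300,400,3),np.uint8);p[:c.shape[0],:c.shape[1]]=np.clip(c*1.5,0,255);out.append(p);print(n,r,s)
cv2.imwrite("pics/crop.png",np.vstack([np.hstack(out[:2]),np.hstack(out[2:])]))
E
```

```text
side amber [([214, 154, 12, 17, 57], [219.72, 162.81])]
dark []
wood [([0, 22, 77, 40, 1849], [34.81, 41.15]), ([0, 58, 60, 27, 776], [29.26, 71.87]), ([235, 136, 21, 29, 356], [244.6, 150.12]), ([209, 146, 21, 30, 386], [218.02, 160.34]), ([180, 156, 22, 31, 417], [189.92, 171.29]), ([196, 222, 87, 114, 4519], [239.18, 277.06])]
top amber [([156, 192, 31, 18, 491], [171.03, 200.6]), ([164, 227, 31, 19, 504], [178.76, 236.14]), ([171, 263, 32, 21, 521], [186.89, 273.09])]
dark [([137, 192, 24, 18, 256], [147.34, 200.66]), ([144, 227, 29, 19, 265], [155.13, 237.51]), ([153, 262, 46, 23, 313], [165.43, 275.11])]
wood [([185, 138, 17, 15, 105], [195.11, 147.12]), ([155, 191, 33, 20, 567], [170.96, 200.71]), ([162, 226, 34, 21, 591], [178.6, 236.14]), ([282, 233, 124, 59, 4017], [342.22, 261.72]), ([170, 262, 34, 23, 607], [186.78, 273.06])]
side (160, 110, 280, 215) 2.857142857142857
side (185, 215, 295, 340) 2.4
top (125, 180, 225, 300) 2.5
top (270, 225, 420, 300) 2.6666666666666665
```

View pics/crop.png

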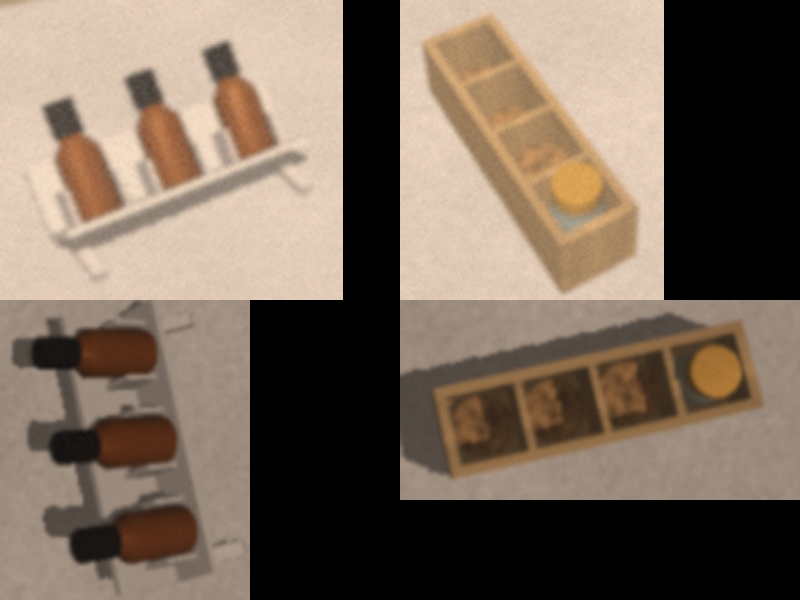

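The crop resolves the box rim and the caps clearly: box rim corners in the top view are near (282,259), (398,233), (406,264) and (291,291). Next I'll triangulate, checking against cap height of about 92 mm, 75 mm spacing and a 66×234 mm rim.

Run:
```python
from h import *
f=grab_frame("top");g=grab_frame("side")
def m(fr,lo,roi):
    h=cv2.cvtColor(fr["pixels"],cv2.COLOR_RGB2HSV);w=np.zeros(h.shape[:2],bool);w[roi[1]:roi[3],roi[0]:roi[2]]=1
    return h,w
h,w=m(f,0,(125,180,225,300)); 
tc=[c for s,c in blobs((h[...,2]<27)&w,60)];print("top caps",blobs((h[...,2]<27)&w,60))
h,w=m(g,0,(165,115,260,175))
print("Vside",np.percentile(h[125:165,170:245,2],[1,3,5,10,20]))
sb=blobs((h[...,2]<65)&(h[...,1]<110)&w,25);print("side caps",sb)
T=np.array([[147.3,200.7],[154.8,238.6],[163.8,277.3]])
S=np.array([[237,131.7],[210.75,141.15],[182.05,151.65]])
print("by eye",tri(f,T,g,S).round(1)); 
if len(tc)==3 and len(sb)==3:
    S2=np.array([c for s,c in sorted(sb,key=lambda b:-b[0][0])]);P=tri(f,tc,g,S2);print("blob",P.round(1))
for z in(92.1,):print(onz(f,tc,z).round(1),np.linalg.norm(np.diff(onz(f,tc,z),axis=0),axis=1))
A=np.array([[282.4,259.1],[397.5,233.3],[405.8,264.4],[290.6,291.4]]);B=np.array([[195.8,233.3],[252.9,314.2],[283.3,300.8],[222.9,222.1]])
B=np.array([[195.8,233.3],[222.9,222.1],[283.3,300.8],[252.9,314.2]])
for fr,q in((f,A),(g,B)):
    P=onz(fr,q,65);print("box",P[:,:2].round(1).tolist(),P.mean(0).round(1),np.linalg.norm(np.roll(P,-1,0)-P,axis=1).round(1))
    print("yaw of long",[np.degrees(np.arctan2(*(a-b)[[1,0]])).round(2) for a in P for b in P if abs(np.linalg.norm(a-b)-234)<10 and a[1]>b[1]])
```

```text
top caps [([138, 195, 19, 13, 207], [147.22, 200.83]), ([145, 232, 20, 13, 213], [154.92, 238.13]), ([154, 270, 19, 14, 223], [163.08, 276.88])]
Vside [ 52.  54.  56.  78. 104.]
side caps [([233, 126, 9, 11, 72], [237.03, 131.25]), ([205, 136, 11, 12, 78], [209.97, 141.0]), ([177, 146, 11, 12, 84], [181.65, 151.33])]
by eye [[6.138e+02 2.203e+02 8.970e+01 2.700e+00]
 [5.410e+02 2.025e+02 9.030e+01 4.000e-01]
 [4.676e+02 1.831e+02 9.120e+01 1.500e+00]]
blob [[613.5 219.9  91.3   2. ]
 [540.5 202.1  91.5   3. ]
 [467.7 184.6  91.2   2.9]]
[[614.3 219.5  92.1]
 [541.9 201.7  92.1]
 [469.1 184.1  92.1]] [74.60448473 74.88925185]
box [[500.6, -39.0], [545.9, -266.7], [484.6, -279.2], [438.9, -53.3]] [ 492.5 -159.5   65. ] [232.2  62.6 230.4  63.3]
yaw of long [np.float64(101.25), np.float64(86.18), np.float64(116.63), np.float64(101.43)]
box [[438.6, -57.0], [498.4, -45.3], [544.9, -267.9], [485.9, -275.3]] [ 491.9 -161.4   65. ] [ 60.9 227.5  59.5 223.4]
yaw of long [np.float64(116.74), np.float64(101.8), np.float64(86.89)]
```

Cap heights (91–91.5 mm, expected 92.1), spacing (74.6–74.9 mm) and rim (231×63 mm) all agree. Both views put the box centre near (492,-160) with yaw 101.4°. First move: yaw the tool so the jaws lie along the stand's row, then travel to above the nearest bottle.

Request:
play_rows([
  [[0,0,0],[0,0,0.138],60],
  [[0,0,0],[0,0,0.138],60],
  [[0,0,0],[0,0,0.138],60],
  [[0,0,0],[0,0,0.138],60],
  [[0,0,0],[0,0,0.138],60],
  [[0,0,0],[0,0,0.138],60],
  [[0,0,0],[0,0,0.138],60],
  [[-0.0388,0.0143,0],[0,0,0],60],
  [[-0.0388,0.0143,0],[0,0,0],60],
  [[-0.0388,0.0143,0],[0,0,0],60],
  [[-0.0388,0.0143,0],[0,0,0],60],
  [[-0.0388,0.0143,0],[0,0,0],60],
  [[-0.0388,0.0143,0],[0,0,0],60],
  [[-0.0388,0.0143,0],[0,0,0],60],
  [[-0.0388,0.0143,0],[0,0,0],60],
  [[-0.0388,0.0143,0],[0,0,0],60],
  [[-0.0388,0.0143,0],[0,0,0],60],
  [[0,0,0],[0,0,0],60],
], squeeze=40)

```text
clock: 2.2
eef_pos: [456.8, 236.7, 231.5]
tcp_rot: [3.141, 0.001, 1.805]
contact_force: [-0.1, -0.3, 0.0]
opening: 0.597
```

Request:
play_rows([
  [[0,0,0],[0,-0.1396,0],60],
  [[0,0,0],[0,-0.1396,0],60],
  [[0,0,0],[0,-0.1396,0],60],
  [[0,0,0],[0,-0.1396,0],60],
  [[0,0,0],[0,-0.1396,0],60],
  [[0,0,0],[0,0,0],60],
  [[0,0,0],[0,0,0],60],
])

```text
clock: 2.9
eef_pos: [454.0, 241.1, 230.5]
tcp_rot: [-3.14, 0.696, 1.812]
contact_force: [0.3, 0.3, 0.5]
opening: 0.604
```

```bash
cat >> h.py <<'E'
from scipy.spatial.transform import Rotation as Ro
L=np.array([-0.2365,0.9716,0]);AX=L*np.sin(.698)+[0,0,np.cos(.698)]
CAPS=np.array([[468.4,184.3,91.8],[541.2,201.9,91.8],[613.9,219.7,91.8]])
def go(*pts):
    s=sense();p=np.array(s["eef_pos"]);R=Ro.from_euler("xyz",s["tcp_rot"]).as_matrix()
    print("pose",p.round(1),np.array(s["tcp_rot"]).round(3),"F",np.array(s["contact_force"]).round(1))
    for q in pts: print("to",np.round(q,1),"tool delta mm",(R.T@(np.array(q)-p)).round(1));p=np.array(q)
    return R
E
python3 - <<'E'
from h import *
T=CAPS[0]-19*AX
R=go(T+60*AX,T);print(R[:,2],-AX,R[:,1])
E
```

```text
pose [454.  241.1 230.5] [-3.14   0.696  1.812] F [0.3 0.3 0.5]
to [462.2 209.9 123.2] tool delta mm [ 44.    0.7 103. ]
to [471.3 172.4  77.2] tool delta mm [-0.1  0.  60. ]
[ 0.15119451 -0.62310265 -0.76738733] [ 0.15199541 -0.62443441 -0.76612909] [ 0.97135962  0.23760911 -0.00155153]
```

Request:
play_rows([
  [[0.022,0,0.02],[0,0,0],60],
  [[0.022,0.0005,0.023],[0,0,0],60],
  [[0,0,0.03],[0,0,0],60],
  [[0,0,0.03],[0,0,0],60],
  [[0,0,0.015],[0,0,0],60],
  [[0,0,0.015],[0,0,0],60],
  [[0,0,0],[0,0,0],60],
  [[0,0,0],[0,0,0],60],
])

```text
clock: 3.7
eef_pos: [467.8, 190.2, 101.8]
tcp_rot: [3.14, 0.697, 1.807]
contact_force: [0.2, 0.3, -0.3]
opening: 0.601
```

Run:
```python
from h import *
go(CAPS[0]-19*AX)
o=[]
for n,(x,y) in(("side",(130,70)),("top",(90,190))):
    c=grab_frame(n)["pixels"][y:y+130,x:x+130,::-1];o.append(cv2.resize(np.clip(c*1.5,0,255).astype(np.uint8),(400,400),interpolation=cv2.INTER_CUBIC))
cv2.imwrite("pics/pre1.png",np.hstack(o))
```

```text
pose [467.8 190.2 101.8] [3.14  0.697 1.807] F [ 0.2  0.3 -0.3]
to [471.3 172.4  77.2] tool delta mm [ 1.8 -0.8 30.5]
```

View pics/pre1.png

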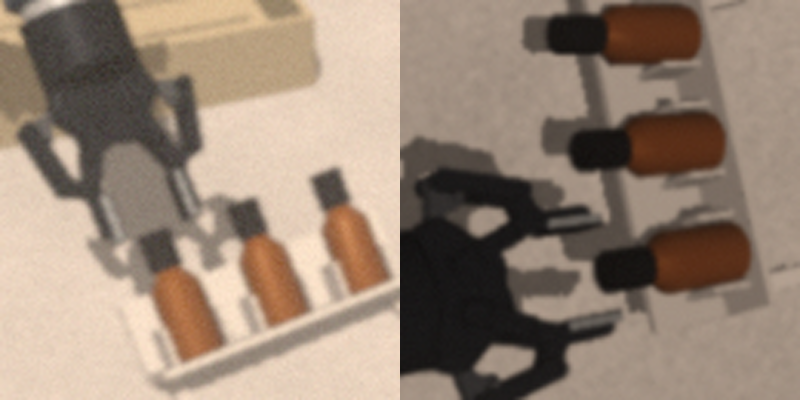

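The picture shows the open fingers (left panel (108,215) and (187,192); right panel (570,217) and (595,323)) straddling the first cap's axis centrally. I'll go in and close.

Request:
play_rows([
  [[0.001,-0.0005,0.01],[0,0,0],60],
  [[0.0005,0,0.01],[0,0,0],60],
  [[0,0,0.01],[0,0,0],60],
  [[0,0,0],[0,0,0],60],
  [[0,0,0],[0,0,0],20],
  [[0,0,0],[0,0,0],10],
  [[0,0,0],[0,0,0],10],
  [[0,0,0],[0,0,0],10],
  [[0,0,0],[0,0,0],10],
  [[0,0,0],[0,0,0],10],
])

```text
clock: 4.8
eef_pos: [471.1, 172.3, 77.2]
tcp_rot: [3.141, 0.698, 1.809]
contact_force: [0.2, 0.1, 1.5]
opening: 0.292
```

Request:
play_rows([
  [[0,0,-0.005],[0,0,0],10],
  [[0,0,-0.01],[0,0,0],10],
  [[0,0,-0.01],[0,0,0],10],
  [[0,0,-0.015],[0,0,0],10],
  [[0,0,-0.02],[0,0,0],10],
  [[0,0,-0.025],[0,0,0],10],
  [[0,0,-0.025],[0,0,0],10],
  [[0,0,-0.02],[0,0,0],10],
  [[0,0,0],[0,0.1396,0],10],
  [[0,0,0],[0,0.1396,0],10],
  [[0,0,0],[0,0.1396,0],10],
  [[0,0,0],[0,0.1396,0],10],
  [[0,0,0],[0,0.1396,0],10],
  [[0,0,-0.02],[0,0,0.02],10],
  [[0,0,-0.01],[0,0,0.02],10],
  [[0,0,0],[0,0,0],10],
  [[0,0,0],[0,0,0],10],
])

```text
clock: 6.5
eef_pos: [451.2, 254.2, 206.9]
tcp_rot: [3.141, 0.0, 1.771]
contact_force: [0.6, -0.1, -0.8]
opening: 0.292
```

```bash
cat >> h.py <<'E'
U=np.array([-0.1977,0.9803,0]);BC=np.array([492.3,-160.3,0])
CELLS=[BC+k*U for k in(-28,28,84)]
E
python3 - <<'E'
from h import *
go(CELLS[0]+[0,0,195],CELLS[0]+[0,0,115])
E
```

```text
pose [451.2 254.2 206.9] [3.141 0.    1.771] F [ 0.6 -0.1 -0.8]
to [ 497.8 -187.7  195. ] tool delta mm [-442.4  -42.    12. ]
to [ 497.8 -187.7  115. ] tool delta mm [ 0. -0. 80.]
```

Request:
play_rows([
  [[-0.015,-0.0014,0],[0,0,0],10],
  [[-0.03,-0.0028,0],[0,0,0],10],
  [[-0.038,-0.0037,0],[0,0,0],10],
  [[-0.038,-0.0037,0],[0,0,0],10],
  [[-0.038,-0.0037,0],[0,0,0],10],
  [[-0.038,-0.0037,0],[0,0,0],10],
  [[-0.038,-0.0037,0],[0,0,0],10],
  [[-0.038,-0.0036,0],[0,0,0],10],
  [[-0.038,-0.0036,0],[0,0,0],10],
  [[-0.038,-0.0036,0],[0,0,0],10],
  [[-0.038,-0.0036,0],[0,0,0],10],
  [[-0.03,-0.0028,0],[0,0,0],10],
  [[-0.02,-0.0014,0.01],[0,0,0],10],
  [[-0.01,-0.001,0.015],[0,0,0],10],
  [[-0.0054,0,0.02],[0,0,0],10],
  [[0,0,0.01],[0,0,0],10],
  [[0,0,0],[0,0,0],10],
  [[0,0,0],[0,0,0],10],
])

```text
clock: 8.3
eef_pos: [498.7, -197.8, 151.6]
tcp_rot: [-3.141, -0.001, 1.77]
contact_force: [0.0, -0.2, -0.9]
opening: 0.292
```

Run:
```python
from h import *
go(CELLS[0]+[0,0,137])
o=[]
for n,(x,y) in(("side",(180,180)),("top",(270,190))):
    f=grab_frame(n);im=np.clip(f["pixels"]*1.5,0,255).astype(np.uint8)[:,:,::-1]
    c=im[y:y+150,x:x+150];o.append(cv2.resize(c,(400,400),interpolation=cv2.INTER_CUBIC))
    q=sense()["eef_pos"];print(n,((proj(f,[q,q-[0,0,66],*[k+[0,0,65] for k in CELLS]])-[x,y])*400/150).round(0).tolist())
cv2.imwrite("pics/over1.png",np.hstack(o))
```

```text
pose [ 498.7 -197.8  151.6] [-3.141e+00 -1.000e-03  1.770e+00] F [ 0.  -0.2 -0.9]
to [ 497.8 -187.7  137. ] tool delta mm [10.   1.2 14.6]
side [[173.0, 178.0], [176.0, 242.0], [170.0, 251.0], [132.0, 198.0], [97.0, 149.0]]
top [[281.0, 172.0], [259.0, 179.0], [238.0, 184.0], [163.0, 201.0], [88.0, 218.0]]
```

View pics/over1.png

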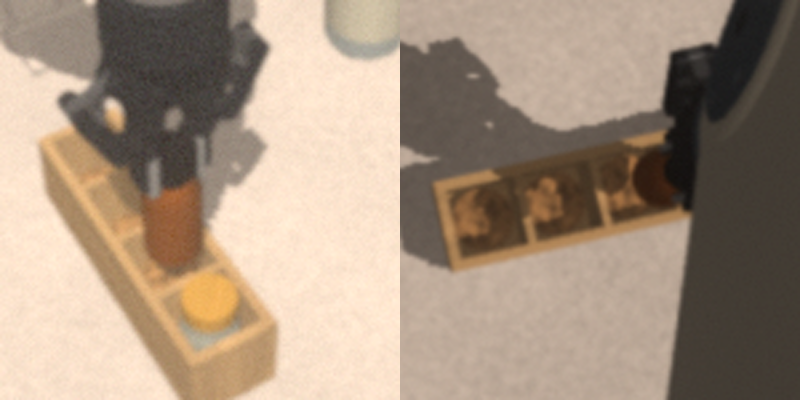

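The bottle hangs upright over the row (side panel foot about (174,250)). The divider gaps in the top panel match my predicted cell centres (163,201) and (88,218). My shift overshot 10 mm along the row, so I'll correct that and lower to just above the highest possible pad.

Request:
play_rows([
  [[0.005,0.0006,0],[0,0,0],10],
  [[0.005,0.0006,0],[0,0,0],10],
  [[0,0,0],[0,0,0],10],
  [[0,0,0.008],[0,0,0],10],
  [[0,0,0.01],[0,0,0],10],
  [[0,0,0.01],[0,0,0],10],
  [[0,0,0.008],[0,0,0],10],
  [[0,0,0.001],[0,0,0],10],
  [[0,0,0],[0,0,0],10],
  [[0,0,0],[0,0,0],10],
])

```text
clock: 9.4
eef_pos: [498.3, -188.6, 114.9]
tcp_rot: [3.141, 0.0, 1.769]
contact_force: [0.6, -0.4, -1.0]
opening: 0.29
```

Request:
play_rows([
  [[0,0,0.001],[0,0,0],10],
  [[0,0,0.001],[0,0,0],10],
  [[0,0,0.001],[0,0,0],10],
  [[0,0,0.001],[0,0,0],10],
  [[0,0,0],[0,0,0],10],
])

```text
clock: 9.9
eef_pos: [498.0, -188.5, 110.6]
tcp_rot: [-3.141, -0.0, 1.769]
contact_force: [0.2, -0.6, -1.1]
opening: 0.291
```

Request:
play_rows([
  [[0,0,0.001],[0,0,0],10],
  [[0,0,0.001],[0,0,0],10],
  [[0,0,0.001],[0,0,0],10],
  [[0,0,0.001],[0,0,0],10],
  [[0,0,0],[0,0,0],10],
])

```text
clock: 10.4
eef_pos: [498.0, -188.4, 106.6]
tcp_rot: [-3.141, -0.0, 1.769]
contact_force: [0.7, -0.0, -1.1]
opening: 0.296
```

Request:
play_rows([
  [[0,0,0.001],[0,0,0],10],
  [[0,0,0.001],[0,0,0],10],
  [[0,0,0.001],[0,0,0],10],
  [[0,0,0.001],[0,0,0],10],
  [[0,0,0],[0,0,0],10],
])

```text
clock: 10.9
eef_pos: [498.0, -188.5, 102.6]
tcp_rot: [-3.141, -0.0, 1.769]
contact_force: [0.4, -0.3, -0.5]
opening: 0.292
```

Request:
play_rows([
  [[0,0,0.001],[0,0,0],10],
  [[0,0,0.001],[0,0,0],10],
  [[0,0,0.001],[0,0,0],10],
  [[0,0,0],[0,0,0],10],
])

```text
clock: 11.3
eef_pos: [498.1, -188.6, 99.8]
tcp_rot: [3.142, 0.0, 1.769]
contact_force: [-1.5, 0.4, 0.9]
opening: 0.298
```

Request:
play_rows([
  [[0,0,0.001],[0,0,0],10],
  [[0,0,0],[0,0,0],10],
])

```text
clock: 11.5
eef_pos: [498.2, -188.6, 99.0]
tcp_rot: [3.141, 0.0, 1.769]
contact_force: [-1.2, -0.5, 4.4]
opening: 0.288
```

Request:
play_rows([
  [[0,0,0],[0,0,0],10],
])

```text
clock: 11.6
eef_pos: [498.2, -188.6, 99.0]
tcp_rot: [3.141, 0.0, 1.769]
contact_force: [-0.8, -0.6, 4.9]
opening: 0.293
```

The force rises 4 N/mm, so the bottle is standing on the pad. I'll ease 1 mm up, then release and lift.

Request:
play_rows([
  [[0,0,-0.001],[0,0,0],10],
  [[0,0,0],[0,0,0],27],
  [[0,0,0],[0,0,0],34],
  [[0,0,0],[0,0,0],45],
  [[0,0,0],[0,0,0],55],
  [[0,0,0],[0,0,0],60],
  [[0,0,-0.01],[0,0,0],60],
  [[0,0,-0.02],[0,0,0],60],
  [[0,0,-0.03],[0,0,0],60],
  [[0,0,-0.04],[0,0,0],60],
  [[0,0,-0.03],[0,0,0],60],
  [[0,0,0],[0,0,0],60],
])

```text
clock: 12.8
eef_pos: [500.5, -189.4, 234.9]
tcp_rot: [3.135, 0.004, 1.769]
contact_force: [0.0, 0.3, 0.6]
opening: 0.596
```

Run:
```python
from h import *
T=CAPS[1]-19*AX
R=go(T+90*AX);print("rest in tilted frame: z +90 (approach)")
```

```text
pose [ 500.5 -189.4  234.9] [3.135 0.004 1.769] F [0.  0.3 0.6]
to [530.4 246.2 146.2] tool delta mm [421.6 114.4  87.7]
rest in tilted frame: z +90 (approach)
```

Request:
play_rows([
  [[0.0351,0.0095,0],[0,0,0],60],
  [[0.0351,0.0095,0],[0,0,0],60],
  [[0.0351,0.0095,0],[0,0,0],60],
  [[0.0351,0.0095,0],[0,0,0],60],
  [[0.0351,0.0095,0],[0,0,0],60],
  [[0.0351,0.0095,0],[0,0,0],60],
  [[0.0351,0.0095,0],[0,0,0],60],
  [[0.0351,0.0095,0],[0,0,0],60],
  [[0.0351,0.0095,0],[0,0,0],60],
  [[0.0351,0.0095,0],[0,0,0],60],
  [[0.0351,0.0095,0],[0,0,0],60],
  [[0.0351,0.0095,0],[0,0,-0.04],60],
  [[0,0,0],[0,-0.1396,0],60],
  [[0,0,0],[0,-0.1396,0],60],
  [[0,0,0],[0,-0.1396,0],60],
  [[0,0,0],[0,-0.1396,0],60],
  [[0,0,0],[0,-0.1396,0],60],
  [[0,0,0],[0,0,0],60],
  [[0,0,0],[0,0,0],60],
])

```text
clock: 14.7
eef_pos: [526.5, 247.4, 228.7]
tcp_rot: [-3.139, 0.696, 1.812]
contact_force: [-0.2, -0.0, -0.1]
opening: 0.602
```

Run:
```python
from h import *
T=CAPS[1]-19*AX
go(T+60*AX,T)
f=grab_frame("side");g=grab_frame("top");o=[]
for f,(x,y) in((f,(185,200)),(g,(270,210))):
    im=np.clip(f["pixels"]*1.5,0,255).astype(np.uint8)[y:y+130,x:x+150,::-1];o.append(cv2.resize(im,(400,347),interpolation=cv2.INTER_CUBIC))
cv2.imwrite("pics/box1.png",np.hstack(o))
```

```text
pose [526.5 247.4 228.7] [-3.139  0.696  1.812] F [-0.2 -0.  -0.1]
to [535.  227.5 123.2] tool delta mm [51.3  3.8 94.6]
to [544.1 190.   77.2] tool delta mm [-0.1  0.1 60. ]
```

View pics/box1.png

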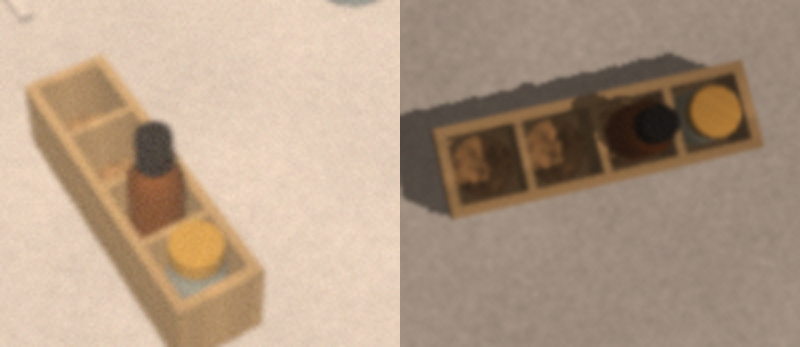

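Bottle 1 stands upright in its cell (side panel (155,180), cap in top panel (657,124)); the jar is undisturbed. On to bottle 2.

Request:
play_rows([
  [[0.026,0.002,0.02],[0,0,0],60],
  [[0.025,0.002,0.024],[0,0,0],60],
  [[0,0,0.03],[0,0,0],60],
  [[0,0,0.03],[0,0,0],60],
  [[0,0,0.01],[0,0,0],60],
  [[0,0,0.01],[0,0,0],60],
  [[0,0,0],[0,0,0],60],
  [[0,0,0],[0,0,0],60],
])

```text
clock: 15.6
eef_pos: [541.1, 208.9, 103.0]
tcp_rot: [3.139, 0.697, 1.807]
contact_force: [1.1, 0.3, 0.0]
opening: 0.601
```

```bash
python3 -c "
from h import *
go(CAPS[1]-19*AX)"
```

```text
pose [541.1 208.9 103. ] [3.139 0.697 1.807] F [1.1 0.3 0. ]
to [544.1 190.   77.2] tool delta mm [ 1.9 -1.6 32. ]
```

Request:
play_rows([
  [[0.001,-0.001,0.01],[0,0,0],60],
  [[0.0008,-0.0006,0.011],[0,0,0],60],
  [[0,0,0.011],[0,0,0],60],
  [[0,0,0],[0,0,0],60],
  [[0,0,0],[0,0,0],20],
  [[0,0,0],[0,0,0],10],
  [[0,0,0],[0,0,0],10],
  [[0,0,0],[0,0,0],10],
  [[0,0,0],[0,0,0],10],
  [[0,0,0],[0,0,0],10],
])

```text
clock: 16.6
eef_pos: [543.5, 189.5, 76.4]
tcp_rot: [3.141, 0.698, 1.809]
contact_force: [-0.5, -0.4, 0.5]
opening: 0.294
```

Request:
play_rows([
  [[0,0,-0.005],[0,0,0],10],
  [[0,0,-0.01],[0,0,0],10],
  [[0,0,-0.01],[0,0,0],10],
  [[0,0,-0.015],[0,0,0],10],
  [[0,0,-0.02],[0,0,0],10],
  [[0,0,-0.025],[0,0,0],10],
  [[0,0,-0.025],[0,0,0],10],
  [[0,0,-0.02],[0,0,0],10],
  [[0,0,0],[0,0.1396,0],10],
  [[0,0,0],[0,0.1396,0],10],
  [[0,0,0],[0,0.1396,0],10],
  [[0,0,0],[0,0.1396,0],10],
  [[0,0,0],[0,0.1396,0],10],
  [[0,0,-0.02],[0,0,0.02],10],
  [[0,0,-0.02],[0,0,0.02],10],
  [[0,0,-0.01],[0,0,0],10],
  [[0,0,0],[0,0,0],10],
  [[0,0,0],[0,0,0],10],
])

```text
clock: 18.4
eef_pos: [523.3, 270.9, 225.7]
tcp_rot: [-3.141, 0.0, 1.77]
contact_force: [0.1, -0.2, -0.9]
opening: 0.291
```

```bash
python3 -c "
from h import *
go(CELLS[1]+[0,0,225])"
```

```text
pose [523.3 270.9 225.7] [-3.141  0.     1.77 ] F [ 0.1 -0.2 -0.9]
to [ 486.8 -132.9  225. ] tool delta mm [-388.5 -115.9    0.7]
```

Request:
play_rows([
  [[-0.015,-0.0045,0],[0,0,0],10],
  [[-0.03,-0.009,0],[0,0,0],10],
  [[-0.035,-0.0105,0],[0,0,0],10],
  [[-0.035,-0.0105,0],[0,0,0],10],
  [[-0.035,-0.0105,0],[0,0,0],10],
  [[-0.035,-0.0105,0],[0,0,0],10],
  [[-0.035,-0.0105,0],[0,0,0],10],
  [[-0.035,-0.0105,0],[0,0,0],10],
  [[-0.035,-0.0105,0],[0,0,0],10],
  [[-0.035,-0.0105,0],[0,0,0],10],
  [[-0.035,-0.0105,0],[0,0,0],10],
  [[-0.02,-0.0055,0],[0,0,0],10],
  [[-0.0085,-0.0024,0.02],[0,0,0],10],
  [[0,0,0.03],[0,0,0],10],
  [[0,0,0.02],[0,0,0],10],
  [[0,0,0],[0,0,0],10],
  [[0,0,0],[0,0,0],10],
])

```text
clock: 20.1
eef_pos: [485.9, -133.2, 155.6]
tcp_rot: [-3.14, -0.001, 1.769]
contact_force: [-0.0, -0.8, -1.5]
opening: 0.29
```

```bash
python3 -c "
from h import *
go(CELLS[1]+[0,0,115])"
```

```text
pose [ 485.9 -133.2  155.6] [-3.140e+00 -1.000e-03  1.769e+00] F [-0.  -0.8 -1.5]
to [ 486.8 -132.9  115. ] tool delta mm [ 0.1  1.  40.6]
```

Request:
play_rows([
  [[0,0.001,0.005],[0,0,0],10],
  [[0,0,0.01],[0,0,0],10],
  [[0,0,0.01],[0,0,0],10],
  [[0,0,0.01],[0,0,0],10],
  [[0,0,0.006],[0,0,0],10],
  [[0,0,0.001],[0,0,0],10],
  [[0,0,0],[0,0,0],10],
  [[0,0,0],[0,0,0],10],
])

```text
clock: 20.9
eef_pos: [487.8, -133.1, 114.1]
tcp_rot: [3.141, 0.0, 1.769]
contact_force: [-0.6, 0.4, -1.3]
opening: 0.295
```

Request:
play_rows([
  [[0,0,0.001],[0,0,0],10],
  [[0,0,0.001],[0,0,0],10],
  [[0,0,0.001],[0,0,0],10],
  [[0,0,0.001],[0,0,0],10],
  [[0,0,0],[0,0,0],10],
])

```text
clock: 21.4
eef_pos: [487.4, -133.0, 109.8]
tcp_rot: [-3.141, -0.0, 1.769]
contact_force: [0.1, 0.4, -1.1]
opening: 0.299
```

Request:
play_rows([
  [[0,0,0.001],[0,0,0],10],
  [[0,0,0.001],[0,0,0],10],
  [[0,0,0.001],[0,0,0],10],
  [[0,0,0.001],[0,0,0],10],
  [[0,0,0],[0,0,0],10],
])

```text
clock: 21.9
eef_pos: [487.4, -132.9, 105.7]
tcp_rot: [-3.141, -0.0, 1.769]
contact_force: [0.6, -0.1, -0.2]
opening: 0.293
```

Request:
play_rows([
  [[0,0,0.001],[0,0,0],10],
  [[0,0,0.001],[0,0,0],10],
  [[0,0,0],[0,0,0],10],
  [[0,0,0],[0,0,0],10],
])

```text
clock: 22.3
eef_pos: [487.5, -132.9, 103.9]
tcp_rot: [-3.142, -0.0, 1.769]
contact_force: [-0.1, 0.7, -0.6]
opening: 0.289
```

Request:
play_rows([
  [[0,0,0.001],[0,0,0],10],
  [[0,0,0.001],[0,0,0],10],
  [[0,0,0.001],[0,0,0],10],
  [[0,0,0.001],[0,0,0],10],
  [[0,0,0],[0,0,0],10],
])

```text
clock: 22.8
eef_pos: [487.4, -132.9, 99.7]
tcp_rot: [-3.141, -0.0, 1.769]
contact_force: [0.4, 0.4, -0.3]
opening: 0.294
```

Request:
play_rows([
  [[0,0,0.001],[0,0,0],10],
  [[0,0,0.001],[0,0,0],10],
  [[0,0,0.001],[0,0,0],10],
  [[0,0,0.001],[0,0,0],10],
  [[0,0,0],[0,0,0],10],
])

```text
clock: 23.3
eef_pos: [487.4, -133.0, 95.7]
tcp_rot: [-3.141, -0.0, 1.769]
contact_force: [-0.0, -0.2, -1.2]
opening: 0.292
```

Request:
play_rows([
  [[0,0,0.001],[0,0,0],10],
  [[0,0,0.001],[0,0,0],10],
  [[0,0,0.001],[0,0,0],10],
  [[0,0,0.001],[0,0,0],10],
  [[0,0,0],[0,0,0],10],
])

```text
clock: 23.8
eef_pos: [487.4, -132.9, 91.8]
tcp_rot: [-3.141, -0.0, 1.769]
contact_force: [0.2, 0.4, -1.6]
opening: 0.292
```

Request:
play_rows([
  [[0,0,0.001],[0,0,0],10],
  [[0,0,0.001],[0,0,0],10],
  [[0,0,0.001],[0,0,0],10],
  [[0,0,0.001],[0,0,0],10],
  [[0,0,0],[0,0,0],10],
])

```text
clock: 24.3
eef_pos: [487.4, -133.0, 87.8]
tcp_rot: [-3.141, -0.0, 1.769]
contact_force: [-0.2, -0.5, -0.3]
opening: 0.292
```

Request:
play_rows([
  [[0,0,0.001],[0,0,0],10],
  [[0,0,0.001],[0,0,0],10],
  [[0,0,0.001],[0,0,0],10],
  [[0,0,0.001],[0,0,0],10],
  [[0,0,0],[0,0,0],10],
])

```text
clock: 24.8
eef_pos: [487.7, -133.1, 84.2]
tcp_rot: [3.141, 0.0, 1.769]
contact_force: [-1.6, -0.6, 6.9]
opening: 0.297
```

Request:
play_rows([
  [[0,0,-0.0015],[0,0,0],10],
  [[0,0,0],[0,0,0],10],
  [[0,0,0],[0,0,0],10],
])

```text
clock: 25.1
eef_pos: [487.6, -133.0, 85.4]
tcp_rot: [3.141, 0.0, 1.769]
contact_force: [-0.3, 0.1, 2.9]
opening: 0.291
```

Request:
play_rows([
  [[0,0,-0.0005],[0,0,0],10],
  [[0,0,0],[0,0,0],27],
  [[0,0,0],[0,0,0],34],
  [[0,0,0],[0,0,0],45],
  [[0,0,0],[0,0,0],55],
  [[0,0,0],[0,0,0],60],
  [[0,0,-0.01],[0,0,0],60],
  [[0,0,-0.02],[0,0,0],60],
  [[0,0,-0.03],[0,0,0],60],
  [[0,0,-0.04],[0,0,0],60],
  [[0,0,-0.04],[0,0,0],60],
  [[0,0,0],[0,0,0],60],
  [[0,0,0],[0,0,0],60],
])

```text
clock: 26.4
eef_pos: [488.0, -133.1, 227.2]
tcp_rot: [3.139, 0.001, 1.769]
contact_force: [-1.0, 0.8, -0.0]
opening: 0.602
```

```bash
python3 -c "
from h import *
go(CAPS[2]-19*AX+np.array([-15,65,150]))"
```

```text
pose [ 488.  -133.1  227.2] [3.139e+00 1.000e-03 1.769e+00] F [-1.   0.8 -0. ]
to [601.8 272.8 227.2] tool delta mm [375.6 191.4   0. ]
```

Request:
play_rows([
  [[0.0313,0.016,0],[0,0,0],60],
  [[0.0313,0.016,0],[0,0,0],60],
  [[0.0313,0.016,0],[0,0,0],60],
  [[0.0313,0.016,0],[0,0,0],60],
  [[0.0313,0.016,0],[0,0,0],60],
  [[0.0313,0.016,0],[0,0,0],60],
  [[0.0313,0.016,0],[0,0,0],60],
  [[0.0313,0.016,0],[0,0,0],60],
  [[0.0313,0.016,0],[0,0,0],60],
  [[0.0313,0.016,0],[0,0,0],60],
  [[0.0313,0.016,0],[0,0,0],60],
  [[0.0313,0.015,0],[0,0,-0.04],60],
  [[0,0,0],[0,-0.1396,0],60],
  [[0,0,0],[0,-0.1396,0],60],
  [[0,0,0],[0,-0.1396,0],60],
  [[0,0,0],[0,-0.1396,0],60],
  [[0,0,0],[0,-0.1396,0],60],
  [[0,0,0],[0,0,0],60],
  [[0,0,0],[0,0,0],60],
])

```text
clock: 28.3
eef_pos: [600.0, 273.1, 223.7]
tcp_rot: [-3.137, 0.697, 1.813]
contact_force: [-0.3, -0.2, -0.0]
opening: 0.597
```

Run:
```python
from h import *
T=CAPS[2]-19*AX
go(T+60*AX,T)
o=[]
for n,(x,y) in(("side",(185,200)),("top",(270,210))):
    im=np.clip(grab_frame(n)["pixels"]*1.5,0,255).astype(np.uint8)[y:y+130,x:x+150,::-1];o.append(cv2.resize(im,(400,347),interpolation=cv2.INTER_CUBIC))
cv2.imwrite("pics/box2.png",np.hstack(o))
```

```text
pose [600.  273.1 223.7] [-3.137  0.697  1.813] F [-0.3 -0.2 -0. ]
to [607.7 245.3 123.2] tool delta mm [42.4  1.2 95.5]
to [616.8 207.8  77.2] tool delta mm [-0.1  0.1 60. ]
```

View pics/box2.png

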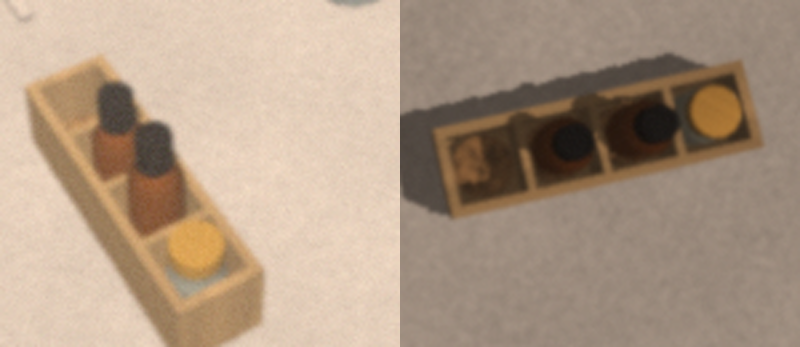

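Two bottles now stand upright in neighbouring cells (caps at (571,140) and (657,124) in the right panel); the jar is unchanged. On to bottle 3.

Request:
play_rows([
  [[0.021,0.0006,0.02],[0,0,0],60],
  [[0.0215,0.0006,0.025],[0,0,0],60],
  [[0,0,0.03],[0,0,0],60],
  [[0,0,0.03],[0,0,0],60],
  [[0,0,0.01],[0,0,0],60],
  [[0,0,0.01],[0,0,0],60],
  [[0,0,0],[0,0,0],60],
  [[0,0,0],[0,0,0],60],
])

```text
clock: 29.2
eef_pos: [613.9, 227.2, 104.0]
tcp_rot: [3.139, 0.697, 1.807]
contact_force: [0.0, 0.7, 1.2]
opening: 0.601
```

```bash
python3 -c "
from h import *
go(CAPS[2]-19*AX)"
```

```text
pose [613.9 227.2 104. ] [3.139 0.697 1.807] F [0.  0.7 1.2]
to [616.8 207.8  77.2] tool delta mm [ 2.2 -1.8 33. ]
```

Request:
play_rows([
  [[0.001,-0.001,0.011],[0,0,0],60],
  [[0.001,-0.0006,0.011],[0,0,0],60],
  [[0,0,0.011],[0,0,0],60],
  [[0,0,0],[0,0,0],60],
  [[0,0,0],[0,0,0],20],
  [[0,0,0],[0,0,0],10],
  [[0,0,0],[0,0,0],10],
  [[0,0,0],[0,0,0],10],
  [[0,0,0],[0,0,0],10],
  [[0,0,0],[0,0,0],10],
])

```text
clock: 30.2
eef_pos: [616.5, 207.4, 76.4]
tcp_rot: [3.141, 0.698, 1.809]
contact_force: [0.8, -0.2, 0.7]
opening: 0.293
```

Request:
play_rows([
  [[0,0,-0.005],[0,0,0],10],
  [[0,0,-0.01],[0,0,0],10],
  [[0,0,-0.01],[0,0,0],10],
  [[0,0,-0.015],[0,0,0],10],
  [[0,0,-0.02],[0,0,0],10],
  [[0,0,-0.025],[0,0,0],10],
  [[0,0,-0.025],[0,0,0],10],
  [[0,0,-0.02],[0,0,0],10],
  [[0,0,0],[0,0.1396,0],10],
  [[0,0,0],[0,0.1396,0],10],
  [[0,0,0],[0,0.1396,0],10],
  [[0,0,0],[0,0.1396,0],10],
  [[0,0,0],[0,0.1396,0],10],
  [[0,0,-0.02],[0,0,0.02],10],
  [[0,0,-0.02],[0,0,0.02],10],
  [[0,0,-0.01],[0,0,0],10],
  [[0,0,0],[0,0,0],10],
  [[0,0,0],[0,0,0],10],
])

```text
clock: 32.0
eef_pos: [596.3, 288.9, 225.6]
tcp_rot: [-3.141, 0.0, 1.77]
contact_force: [-0.4, -0.6, -1.1]
opening: 0.292
```

```bash
python3 -c "
from h import *
go(CELLS[2]+[0,0,225])"
```

```text
pose [596.3 288.9 225.6] [-3.141  0.     1.77 ] F [-0.4 -0.6 -1.1]
to [475.7 -78.  225. ] tool delta mm [-335.7 -190.9    0.7]
```

Request:
play_rows([
  [[-0.015,-0.0085,0],[0,0,0],10],
  [[-0.028,-0.016,0],[0,0,0],10],
  [[-0.034,-0.0193,0],[0,0,0],10],
  [[-0.034,-0.0193,0],[0,0,0],10],
  [[-0.034,-0.0193,0],[0,0,0],10],
  [[-0.034,-0.0193,0],[0,0,0],10],
  [[-0.034,-0.0193,0],[0,0,0],10],
  [[-0.034,-0.0193,0],[0,0,0],10],
  [[-0.034,-0.0193,0],[0,0,0],10],
  [[-0.034,-0.0193,0],[0,0,0],10],
  [[-0.015,-0.009,0],[0,0,0],10],
  [[-0.0057,-0.003,0.02],[0,0,0],10],
  [[0,0,0.03],[0,0,0],10],
  [[0,0,0.02],[0,0,0],10],
  [[0,0,0],[0,0,0],10],
  [[0,0,0],[0,0,0],10],
])

```text
clock: 33.6
eef_pos: [474.7, -78.3, 155.6]
tcp_rot: [-3.14, -0.001, 1.769]
contact_force: [0.1, -0.2, 0.1]
opening: 0.294
```

```bash
python3 -c "
from h import *
go(CELLS[2]+[0,0,115])"
```

```text
pose [474.7 -78.3 155.6] [-3.140e+00 -1.000e-03  1.769e+00] F [ 0.1 -0.2  0.1]
to [475.7 -78.  115. ] tool delta mm [ 0.2  1.1 40.6]
```

Request:
play_rows([
  [[0,0.0005,0.005],[0,0,0],10],
  [[0,0,0.01],[0,0,0],10],
  [[0,0,0.01],[0,0,0],10],
  [[0,0,0.01],[0,0,0],10],
  [[0,0,0.006],[0,0,0],10],
  [[0,0,0.001],[0,0,0],10],
  [[0,0,0],[0,0,0],10],
  [[0,0,0],[0,0,0],10],
])

```text
clock: 34.4
eef_pos: [476.3, -78.2, 114.1]
tcp_rot: [3.141, 0.0, 1.769]
contact_force: [0.6, 0.5, -1.2]
opening: 0.292
```

Request:
play_rows([
  [[0,0,0.001],[0,0,0],10],
  [[0,0,0.001],[0,0,0],10],
  [[0,0,0.001],[0,0,0],10],
  [[0,0,0.001],[0,0,0],10],
  [[0,0,0],[0,0,0],10],
])

```text
clock: 34.9
eef_pos: [476.0, -78.2, 109.7]
tcp_rot: [-3.141, -0.0, 1.769]
contact_force: [-0.4, 1.2, -0.6]
opening: 0.292
```

Request:
play_rows([
  [[0,0,0.001],[0,0,0],10],
  [[0,0,0.001],[0,0,0],10],
  [[0,0,0.001],[0,0,0],10],
  [[0,0,0.001],[0,0,0],10],
  [[0,0,0],[0,0,0],10],
])

```text
clock: 35.4
eef_pos: [476.0, -78.1, 105.7]
tcp_rot: [-3.141, -0.0, 1.769]
contact_force: [0.2, 0.8, -0.8]
opening: 0.295
```

Request:
play_rows([
  [[0,0,0.001],[0,0,0],10],
  [[0,0,0.001],[0,0,0],10],
  [[0,0,0.001],[0,0,0],10],
  [[0,0,0.001],[0,0,0],10],
  [[0,0,0],[0,0,0],10],
])

```text
clock: 35.9
eef_pos: [476.0, -78.2, 101.7]
tcp_rot: [-3.141, -0.0, 1.769]
contact_force: [-0.5, 0.9, -0.1]
opening: 0.291
```

Request:
play_rows([
  [[0,0,0.001],[0,0,0],10],
  [[0,0,0.001],[0,0,0],10],
  [[0,0,0.001],[0,0,0],10],
  [[0,0,0.001],[0,0,0],10],
  [[0,0,0],[0,0,0],10],
])

```text
clock: 36.4
eef_pos: [476.0, -78.2, 97.7]
tcp_rot: [-3.141, -0.0, 1.769]
contact_force: [0.5, 0.6, -0.1]
opening: 0.293
```

Request:
play_rows([
  [[0,0,0.001],[0,0,0],10],
  [[0,0,0.001],[0,0,0],10],
  [[0,0,0.001],[0,0,0],10],
  [[0,0,0.001],[0,0,0],10],
  [[0,0,0],[0,0,0],10],
])

```text
clock: 36.9
eef_pos: [476.0, -78.2, 93.7]
tcp_rot: [-3.141, -0.0, 1.769]
contact_force: [-0.3, 0.4, -0.4]
opening: 0.298
```

Request:
play_rows([
  [[0,0,0.001],[0,0,0],10],
  [[0,0,0.001],[0,0,0],10],
  [[0,0,0.001],[0,0,0],10],
  [[0,0,0.001],[0,0,0],10],
  [[0,0,0],[0,0,0],10],
])

```text
clock: 37.4
eef_pos: [476.0, -78.2, 89.7]
tcp_rot: [-3.141, -0.0, 1.769]
contact_force: [-0.5, 0.6, -0.6]
opening: 0.292
```

Request:
play_rows([
  [[0,0,0.001],[0,0,0],10],
  [[0,0,0.001],[0,0,0],10],
  [[0,0,0.001],[0,0,0],10],
  [[0,0,0.001],[0,0,0],10],
  [[0,0,0],[0,0,0],10],
])

```text
clock: 37.9
eef_pos: [476.0, -78.2, 85.7]
tcp_rot: [-3.141, -0.0, 1.769]
contact_force: [0.4, -0.5, -0.2]
opening: 0.298
```

Request:
play_rows([
  [[0,0,0.001],[0,0,0],10],
  [[0,0,0.001],[0,0,0],10],
  [[0,0,0.001],[0,0,0],10],
  [[0,0,0.001],[0,0,0],10],
  [[0,0,0],[0,0,0],10],
])

```text
clock: 38.4
eef_pos: [476.2, -78.2, 82.0]
tcp_rot: [3.141, 0.0, 1.769]
contact_force: [-0.7, -0.5, 5.4]
opening: 0.289
```

Request:
play_rows([
  [[0,0,-0.0012],[0,0,0],10],
  [[0,0,0],[0,0,0],10],
  [[0,0,0],[0,0,0],27],
  [[0,0,0],[0,0,0],34],
  [[0,0,0],[0,0,0],45],
  [[0,0,0],[0,0,0],55],
  [[0,0,0],[0,0,0],60],
  [[0,0,-0.01],[0,0,0],60],
  [[0,0,-0.02],[0,0,0],60],
  [[0,0,-0.03],[0,0,0],60],
  [[0,0,-0.04],[0,0,0],60],
  [[0,0,-0.04],[0,0,0],60],
  [[0,0,-0.02],[0,0,0],60],
])

```text
clock: 39.7
eef_pos: [477.3, -78.4, 247.3]
tcp_rot: [3.137, 0.002, 1.769]
contact_force: [0.1, 0.3, -1.3]
opening: 0.601
```

Request:
play_rows([
  [[0.04,0,0],[0,0,0],60],
  [[0.04,0,0],[0,0,0],60],
  [[0.04,0,0],[0,0,0],60],
  [[0.04,0,0],[0,0,0],60],
  [[0.04,0,0],[0,0,0],60],
  [[0.02,0,0],[0,0,0],60],
  [[0,0,0],[0,0,0],60],
  [[0,0,0],[0,0,0],60],
  [[0,0,0],[0,0,0],60],
])

```text
clock: 40.6
eef_pos: [432.9, 136.7, 243.3]
tcp_rot: [3.141, 0.0, 1.768]
contact_force: [0.8, -0.0, 0.2]
opening: 0.601
```

Run:
```python
from h import *
o=[];F={}
for n,(x,y) in(("side",(185,200)),("top",(270,210))):
    f=grab_frame(n);im=np.clip(f["pixels"]*1.5,0,255).astype(np.uint8)[y:y+130,x:x+150,::-1];o.append(cv2.resize(im,(400,347),interpolation=cv2.INTER_CUBIC))
    w=np.zeros((420,560),bool);w[y:y+130,x:x+150]=1
    h=cv2.cvtColor(f["pixels"],cv2.COLOR_RGB2HSV);F[n]=f
    b=blobs((h[...,2]<(65 if n=="side" else 24))&(h[...,1]<130)&w,40);print(n,b)
    # foot positions from felt TCP heights
    P=[c+[0,0,z+19] for c,z in zip(CELLS,(100,86,83))];print("expected cap centres",proj(f,P).round(1).tolist())
cv2.imwrite("pics/end.png",np.hstack(o))
```

```text
side [([210, 215, 12, 17, 170], [215.02, 223.39]), ([222, 232, 14, 18, 199], [228.04, 240.56]), ([236, 247, 14, 19, 226], [242.0, 256.01])]
expected cap centres [[242.9, 255.1], [228.5, 240.3], [215.1, 223.0]]
top [([358, 250, 16, 13, 159], [365.01, 256.08]), ([327, 257, 15, 13, 154], [334.06, 262.83]), ([298, 264, 14, 13, 135], [304.36, 269.93])]
expected cap centres [[365.4, 256.9], [334.3, 264.2], [304.4, 271.1]]
```

View pics/end.png

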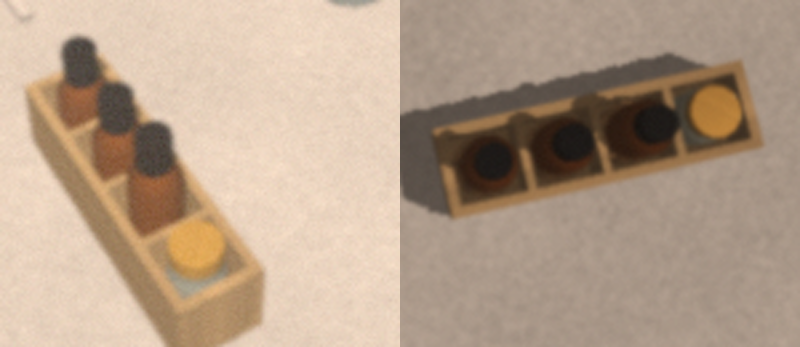

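All three bottles stand upright in their cells (caps at (493,160), (571,140) and (657,124) in the right panel). Cap centres match the expected pixels to within 1.4 px (about 2–3 mm), and the jar is unchanged. I'll hand it in.

```bash
python3 -c "
from rig import *
print(sign_off())"
```

```text
the job is handed in; nothing more can be done
None
```

All three bottles are out of the stand and standing upright, one in each free cell, and the job was handed in about 41 s into the 70 s limit. No verdict was reported.

- **Placing:** I gripped each bottle by the cap, drew it out along its leaning axis and stood it up. I then felt it down 1 mm at a time to its pad. The force at contact was about 5 to 8 N against the 25 N limit. Before letting go I eased up 1 to 2 mm.
- **Final check:** In both camera views the cap centres were within 1.4 pixels (about 3 mm) of where they should be. The bottles looked upright, the jar was undisturbed and the arm was well clear.
- **Overshoot:** My first carry to the box went 10 mm too far along the row because I added up the steps wrongly. I saw this above the box and corrected it before lowering.
- **Not checked:** I did not look again at the flask, brush and beaker after the moves. I kept the planned paths well away from them, and no unexpected forces showed in the readings.

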